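# Close the sample pot: hook the lid in, seat it level and latch it

## Robot

A 7-joint arm with a two-finger parallel gripper is mounted at the origin on the work surface. World frame = base frame: x ahead of the robot, y to its left, z up, the work surface at z = 0. Lengths are in m, angles in rad, forces in N, time in s.
With the tool pointing down it reaches from about 0.425 to 0.875 m from the base axis. Payload 4.7 kg.
Tool frame: the origin (TCP) lies midway between the tips of the shut fingers; the grasp point (between the pads) lies r.grasp_offset behind it (r.grasp_offset is the distance from the TCP to the grasp point, in m); z points along the fingers, y is the line along which they close (so a half turn about z gives the same grasp; the last joint's range is limited). The gripper opens to 85 mm and grips with 20 to 120 N. Pads are 22 mm wide; open, the fingers measure 114 mm over their backs; the gripper's body (76 mm by 85 mm) begins 54 mm behind the grasp point. The pads swing forward as they close: fully open they stand 13 mm farther back than shut.
Start: joints at [-1.167, 0.321, -0.07, 1.45, 0.023, 1.371, -0.057], TCP at [0.247, 0.601, 0.231] pointing down, gripper open.
Joint ranges: [-2.86, 2.86], [-0.3, 2.09], [-1.38, 1.24], [0.06, 2.45], [-1.56, 4.7], [0.09, 2.05], [-2.69, 2.69]. Speed limits (rad/s): [2.57, 2.57, 3.14, 3.14, 3.14, 3.14, 3.14].

## Interface

Orientations are given as a unit quaternion [w, x, y, z].
In Python, from rig import read_state, cams, order, r gives the robot as it stands.
- The arm moves only by the shell command python3 -m creep 'ROWS' [OPENING]. ROWS is text: rows parted by semicolons, each of 6 numbers parted by spaces: the shift along the world's x, y, z as a fraction of full scale, then the turn, a rotation vector about the world's x, y, z as a fraction of full scale. A call has 1 to 10 rows; each row shifts and turns the commanded pose from where the row before left it; what a row does not reach is not made up. Full scale, the value 1, is 0.025 m for a shift and 0.12 rad for a turn. A row lasts 1/10 s, in which the tool goes at most 50 mm and 8.59 degrees, less where a joint would pass 70% of its speed; a pose out of reach is approached as far as the arm can. A call with a number of a shift or a turn outside -1 to 1 is refused whole. A call with a gripper value outside its range is refused whole. OPENING is the finger opening in mm, from 0 to 85.4, set as the call begins (- or left out, the last holds). The fingers move at their own pace and stop on an object; the grip force is fixed at half the most. Time passes only in rows, so rows that do not move let the fingers close. It gives the time, the measured TCP pose, the force, the opening and the grip force at its end, in the units of the state.
- read_state(): the state, without advancing time (a new reading comes with each control period).
- cams.capture(name): name is "scene" or "top" or "wrist"; returns a dict with "img" (480x640x3 uint8, red, green, blue), "fx", "fy", "cx", "cy" (pixels), "rvec" (rotation vector, rad) and "tvec" (3), from world to camera coordinates, as OpenCV has them; the wrist camera has in their place "tool_from_camera" (4x4, takes a point from camera to tool coordinates, whose origin is the TCP and whose axes are the flange's). Camera axes: x right, y down, z forward; pixel columns grow to the right and rows downward; lengths in m; the calibration is good to about 2 mm. A picture is of the moment at which its call begins: read the wrist's pose just before it. There is no depth.
- order.hand_in(): hands the job in; it is judged then, once.
The state is a dict: "t": time; "joint_pos": joint angles; "qvel": joint speeds; "tau": joint torques, N m; "eef_pos": TCP position; "eef_rot": TCP orientation; "force": force on the tool from outside, world axes, zero at the start; "torque": the same for the moment, N m; "width": opening from 0.0 (shut) to 1.0 (fully open); "grasp_force": force on a finger pad.
Only numpy, scipy, OpenCV 4.12 (cv2) and the standard library are available. Lean on these libraries where they do the work, as an engineer would, in place of code of your own. Each camera call takes 0.05 s, during which the arm holds its last target. There are 200 camera calls.

## Task

Put the loose steel lid on the sample pot: tilt it so its edge goes under the fixed hook, then lower it gently, without forcing, until it sits fully home and level on the rim. Then swing the turnbutton round so that it points in over the lid and holds it shut, let go, and leave the other things on the bench where they are.

Things in the scene. Friction and masses are not known exactly. Their poses are not given: they have to be found in the camera images.
- lid: Loose round steel lid, 0.15-0.3 kg: disc 120 mm across, 5 mm thick; under it a concentric plug 92 mm across, 8 mm deep (lowest 3 mm chamfered to 86 mm); on top an upright black bar grip. Origin: centre of the plug's foot, z up through the lid; disc underside at z = 8 mm, disc top at 13 mm. Starts plug down on the bench at any yaw; any yaw on the pot is fine.
- lid_grip (a point): Middle of the top of the lid's bar grip, on the lid's axis, 43 mm above the lid's origin. The bar is 44 mm long (lid x), 12 mm thick (lid y), 30 mm tall above the disc.
- lid_seat (a point): Point on the lid's axis at the underside of its disc (8 mm above the lid's origin): this face rests on the pot's rim. Lid's axes.
- pot: Sample pot fixed to the bench: white round foot 156 mm across, on it an open steel bowl, outside 116 mm, inside 96 mm across, flat rim 80 mm above the bench. Origin: centre of the foot's underside, z up. A fixed hook stands on its -x side, the turnbutton on its +x side. The plug has about 2 mm of radial play in the bowl.
- pot_hook (a point): Inner end of the fixed hook's lip, mid-width, at its underside: 49 mm from the pot's axis on its -x side, 11 mm above the rim. Lip 36 mm wide (pot y), 6 mm thick; the hook's upright face is 63 mm from the axis. The lid cannot go on level from above: its edge goes under the lip with the far side (away from the hook) raised 15 to 30 degrees (22 works), then that side is lowered. Pot's axes.
- pot_rim (a point): Centre of the pot's mouth at the height of the rim's top (80 mm above the bench). Pot's axes.
- turnbutton (a joint): Turnbutton angle (rad) about the vertical, anticlockwise from above positive, stops at -0.6 and 1.75; friction (0.05 N m) keeps it where left. At 0 it points along the pot's +y, clear of the lid; at 1.57 it points at the pot's axis, over the lid. Starts between -0.5 and 0.15. It clears a seated lid's top by 2.5 mm; an unseated lid blocks it.
- turnbutton_pivot (a point): The turnbutton's pivot, on top of its arm: 78 mm from the pot's axis on the pot's +x side, 13.5 mm above the rim. Axes turn with the arm; the arm runs along its +y: a flat steel bar 36 mm long from the pivot, 12 mm wide, 6 mm thick, its underside 7.5 mm above the rim.
- turnbutton_tab (a point): Middle of the top of the upright thumb tab on the turnbutton's arm, 29 mm from the pivot along the arm's +y: the tab is 8 mm thick (across the arm), 14 mm long (along it), and stands 18 mm above the arm (to 31.5 mm above the rim). It can be pushed from the side.
- beaker: Bystander: empty clear beaker 60 mm across, 75 mm tall. Origin under its centre. Leave it alone.
- tube_block: Bystander: low white block with small capped tubes, 70 x 150 x 50 mm. Origin under its centre. Leave it alone.
- bottle: Bystander: white bottle with black cap, 64 mm across, 150 mm tall. Origin under its centre. Leave it alone.
- tip_box: Bystander: grey box with clear cover, 82 x 122 x 63 mm. Origin under its centre. Leave it alone.
Mind the look-alikes: they are no part of the job. There is more than one size of the pot; the one meant has the size given above. Leave any turquoise look-alike of the lid alone.

How it is judged:
On the way:
1. the lid sits fully home and level on the rim, with the turnbutton still clear of it (horizontal distance between lid_seat and pot_rim below 0.005 m and z of lid_seat in the frame of pot_rim between -0.003 and 0.002 m and angle between lid's own z axis and vertical below 0.03 rad and value of joint turnbutton below 0.8 rad), for 0.2 s.
At the end, for the whole second after the job is handed in: The lid rests on the pot's rim at rest: its seat within 5 mm of the mouth's centre, no more than 2 mm above the rim, tilted less than 0.03 rad, so its edge is under the hook; the turnbutton is over it (joint above 1.25 rad, the inward direction being 1.57) (horizontal distance between lid_seat and pot_rim below 0.005 m and z of lid_seat in the frame of pot_rim between -0.003 and 0.002 m and angle between lid's own z axis and vertical below 0.03 rad and value of joint turnbutton above 1.25 rad and linear speed of lid below 0.02 m/s); the robot touches nothing.
It fails at once if the lid is forced: more than 60 N between lid and pot (contact force between lid and pot above 60 N).
It fails at once if the beaker is disturbed (moved more than 30 mm) (distance of beaker from where it was at the start of the episode above 0.03 m).
It fails at once if the tube block is disturbed (moved more than 30 mm) (distance of tube_block from where it was at the start of the episode above 0.03 m).
It fails at once if the bottle is disturbed (moved more than 30 mm) (distance of bottle from where it was at the start of the episode above 0.03 m).
It fails at once if the tip box is disturbed (moved more than 30 mm) (distance of tip_box from where it was at the start of the episode above 0.03 m).
It also fails if it takes over 59 s, if anything falls off the work surface, if the arm or the gripper's body presses on something with over 40 N, if the wrist force passes 120 N, or if a joint passes its speed limit or range.

## Working session

There is one attempt and no reset: what is moved stays moved. The work goes in short steps, Python scripts to look and compute and a shell command to move; the robot and the scene stay as the last step left them, time stands still between calls to the robot, and variables do not carry over. Pictures are saved under pics/ and viewed, at most 10 in all, crops included, and the job is handed in when it is done.

```bash
mkdir -p pics; ls; python3 - <<'E'
from rig import read_state,cams,order,r
import cv2,numpy as np
s=read_state();print(s, r.grasp_offset)
for n in("scene","top"):
    c=cams.capture(n);cv2.imwrite(f"pics/{n}0.png",c["img"][:,:,::-1]);print({k:v for k,v in c.items() if k!="img"})
E
```

```text
pics
{'t': 0.0, 'joint_pos': array([-1.16689427,  0.3217889 , -0.07005815,  1.45168311,  0.02256259,
        1.37075221, -0.05686639]), 'qvel': array([-0.00091986, -0.00129796,  0.00252901,  0.00071211, -0.00117378,
       -0.00095098, -0.00128484]), 'tau': array([ 3.47995283e-04, -4.93594587e+01, -3.82440062e-01, -3.14331257e+01,
        1.28924716e-02,  1.12699420e-02,  6.66535371e-06]), 'eef_pos': array([0.24685175, 0.60073404, 0.23024132]), 'eef_rot': array([-1.44917726e-04,  1.93653823e-01,  9.81069491e-01, -9.11336674e-04]), 'force': array([-0.28521735,  0.40603743,  0.20863364]), 'torque': array([ 0.0142152 , -0.04999062, -0.03853823]), 'grasp_force': 0.0, 'width': 1.0044512094508937} 0.0187
{'fx': 441.56636670239834, 'fy': 441.56636670239834, 'cx': 315.24164391379446, 'cy': 241.99787240566442, 'rvec': array([ 1.63094949,  1.91432419, -0.78571804]), 'tvec': array([ 0.06212822, -0.29405166,  1.5221808 ])}
{'fx': 492.66240248036183, 'fy': 492.66240248036183, 'cx': 318.2474927796012, 'cy': 236.1270155693318, 'rvec': array([ 2.13068233, -2.10428159,  0.2194287 ]), 'tvec': array([-0.01250821,  0.55544051,  1.2695971 ])}
```

View pics/scene0.png

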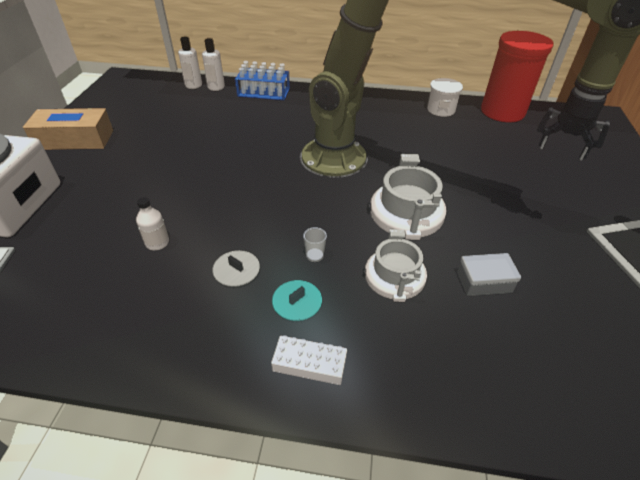

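View pics/top0.png

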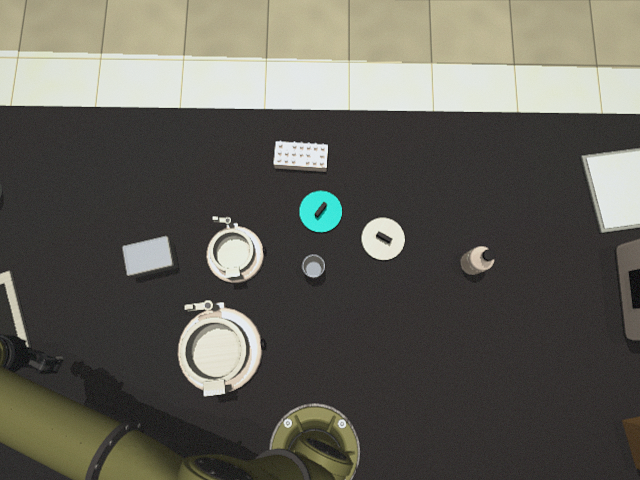

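The scene picture shows the pots at (396,268) small and (410,200) large, the grey lid at (236,268) and the turquoise lid at (297,299). In the top view the same four are at (235,252), (220,350), (383,239) and (321,211).

- **Lid:** the grey disc (383,239) or the turquoise one (321,211, excluded). I choose the grey one.
- **Pot:** small (235,252), foot about 58 px ≈ 150 mm, or large (220,350), about 83 px ≈ 214 mm. I choose the small one.

Next is a close crop of both choices, with first measurements.

```bash
cat > h.py <<'E'
from rig import read_state,cams,order,r
import cv2,numpy as np
from scipy.spatial.transform import Rotation as R
def quat(q): return R.from_quat([q[1],q[2],q[3],q[0]]).as_matrix()
def cap(n,name=None):
    s=read_state() if n=="wrist" else None
    c=cams.capture(n)
    if n=="wrist":
        T=np.eye(4);T[:3,:3]=quat(s["eef_rot"]);T[:3,3]=s["eef_pos"]
        c["T"]=T@c["tool_from_camera"]
    else:
        A=cv2.Rodrigues(c["rvec"])[0];T=np.eye(4);T[:3,:3]=A.T;T[:3,3]=-A.T@c["tvec"];c["T"]=T
    if name: cv2.imwrite(f"pics/{name}.png",c["img"][:,:,::-1]); np.save(f"pics/{name}.npy",c,allow_pickle=True)
    return c
def ray(c,p):
    d=c["T"][:3,:3]@np.array([(p[0]-c["cx"])/c["fx"],(p[1]-c["cy"])/c["fy"],1]);return c["T"][:3,3],d/np.linalg.norm(d)
def plane(c,p,z):
    o,d=ray(c,p);return o+d*(z-o[2])/d[2]
def tri(obs):
    A=0;b=0
    for c,p in obs:
        o,d=ray(c,p);M=np.eye(3)-np.outer(d,d);A=A+M;b=b+M@o
    X=np.linalg.solve(A,b)
    return X,[1e3*np.linalg.norm(np.cross(X-ray(c,p)[0],ray(c,p)[1])) for c,p in obs]
def proj(c,X):
    q=np.linalg.inv(c["T"])@np.append(X,1);return np.array([c["fx"]*q[0]/q[2]+c["cx"],c["fy"]*q[1]/q[2]+c["cy"]])
def load(n): return np.load(f"pics/{n}.npy",allow_pickle=True).item()
E
python3 - <<'E'
from h import *
t=cap("top","t1");s=cap("scene","s1")
def bar(c,x0,y0,x1,y1):  # lid disc contour + dark bar inside
    g=cv2.cvtColor(c["img"],cv2.COLOR_RGB2GRAY)[y0:y1,x0:x1]
    m=(g>110).astype(np.uint8)
    ct=max(cv2.findContours(m,cv2.RETR_EXTERNAL,cv2.CHAIN_APPROX_NONE)[0],key=cv2.contourArea)
    e=cv2.fitEllipse(cv2.convexHull(ct));f=cv2.drawContours(np.zeros_like(m),[cv2.convexHull(ct)],-1,1,-1)
    k=((g<80)&(cv2.erode(f,np.ones((3,3)))>0)).astype(np.uint8)
    kc=max(cv2.findContours(k,cv2.RETR_EXTERNAL,cv2.CHAIN_APPROX_NONE)[0],key=cv2.contourArea)
    rr=cv2.minAreaRect(kc)
    return np.array(e[0])+[x0,y0],e[1],np.array(rr[0])+[x0,y0],cv2.boxPoints(rr)+[x0,y0]
for c,b in((t,(355,210,412,270)),(s,(205,240,268,295))):
    e,ax,k,bx=bar(c,*b);print(e,ax,k,plane(c,e,.013),plane(c,k,.03));print(bx.round(1).tolist())
    c["e"]=e
print("disc tri",tri([(t,t["e"]),(s,s["e"])]))
def crop(c,cx,cy):return cv2.resize(c["img"][cy-36:cy+36,cx-48:cx+48,::-1],(400,300),interpolation=cv2.INTER_CUBIC)
cv2.imwrite("pics/crop1.png",np.vstack([np.hstack([crop(t,383,239),crop(t,235,245)]),np.hstack([crop(s,236,268),crop(s,400,265)])]))
E
```

```text
[382.63871002 238.24838257] (42.36381912231445, 43.7434196472168) [383.40000153 237.19999886] [ 0.5607117  -0.18484062  0.013     ] [ 0.56024773 -0.18464313  0.03      ]
[[375.4, 236.2], [377.8, 231.4], [391.4, 238.2], [389.0, 243.0]]
[235.65270996 267.84258842] (35.17356872558594, 47.30192565917969) [235.2307663  263.15384674] [ 0.56007678 -0.18267789  0.013     ] [ 0.55903214 -0.18197547  0.03      ]
[[225.7, 261.5], [230.0, 255.0], [244.8, 264.8], [240.5, 271.3]]
disc tri (array([ 0.56038046, -0.18371258,  0.01327312]), [np.float64(1.1071701703200156), np.float64(1.1071701703200294)])
```

View pics/crop1.png

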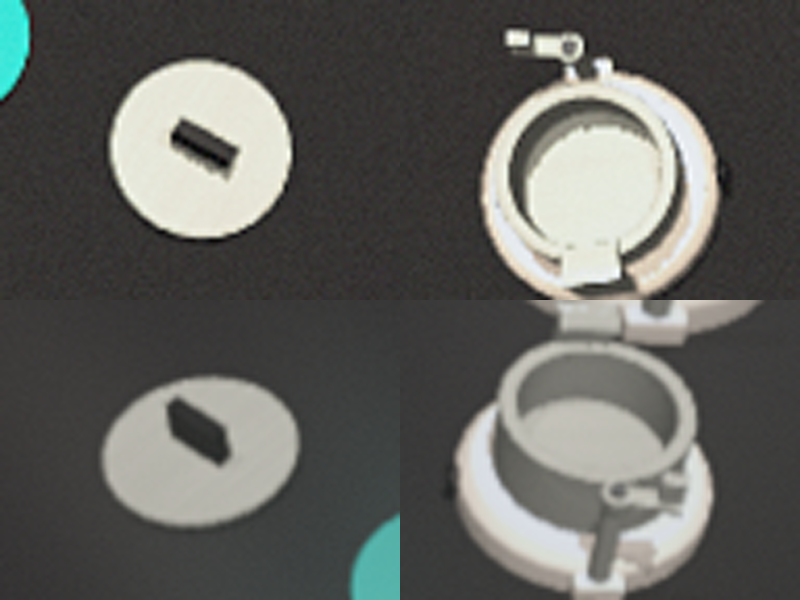

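The crops show the grey lid with its upright black bar (lid centre at top-view pixel 383,238). They also show the small pot with the hook plate at its bottom (232,272) and the turnbutton at the upper left, its pivot at about (228,220) and its tab to the left. Both match the description, so I go and look with the wrist camera.

```bash
python3 - <<'E'
from h import *
t=load("t1");s=load("s1")
f=lambda x,y,X,Y:(X-48+x/4.1667,Y-36+y/4.1667)
tr=f(188,171,235,245); sr=f(196,119,400,265)
print(tr,sr,tri([(t,tr),(s,sr)]),plane(t,tr,.08),plane(s,sr,.08))
tp=f(171,46,235,245); sp=f(218,190,400,265)
print("pivot",tri([(t,tp),(s,sp)]))
print("hook",plane(t,f(192,243,235,245),.095))
a=plane(t,(376.6,233.8),.043);b=plane(t,(390.2,240.6),.043);d=b-a;print("bar yaw",np.degrees(np.arctan2(d[1],d[0])),np.linalg.norm(d))
w=cap("wrist");print(w["tool_from_camera"].round(4),w["fx"],w["cx"],w["cy"])
E
```

```text
(232.11963904288766, 250.03967168262653) (399.0396236830105, 257.5597715218278) (array([0.51185664, 0.22419858, 0.07168257]), [np.float64(2.6900958597366964), np.float64(2.6900958597367106)]) [0.51047343 0.22003182 0.08      ] [0.51931052 0.22592436 0.08      ]
pivot (array([0.58739908, 0.23454871, 0.09591324]), [np.float64(2.798605489352968), np.float64(2.798605489352889)])
hook [0.46278778 0.21285305 0.095     ]
bar yaw -116.58814187278176 0.04108198280216424
[[-4.000e-04 -9.449e-01 -3.273e-01  8.250e-02]
 [ 1.000e+00 -3.000e-04 -5.000e-04  1.000e-04]
 [ 4.000e-04 -3.273e-01  9.449e-01 -1.428e-01]
 [ 0.000e+00  0.000e+00  0.000e+00  1.000e+00]] 370.48174099605905 317.15551665039123 237.72317218693172
```

```bash
python3 -m creep '.66 -.95 .1 0 0 -.45;.66 -.95 .1 0 0 -.45;.66 -.95 .1 0 0 -.45;.66 -.95 .1 0 0 -.45;.66 -.95 .1 0 0 -.45;.66 -.95 .1 0 0 -.45;.66 -.95 .1 0 0 -.45;.66 -.95 .1 0 0 -.45' ; python3 -m creep '.66 -.95 .1 0 0 -.45;.66 -.95 .1 0 0 -.45;.66 -.95 .1 0 0 -.45;.66 -.95 .1 0 0 -.45;.66 -.95 .1 0 0 -.45;.66 -.95 .1 0 0 -.45;.66 -.95 .1 0 0 -.45;.66 -.95 .1 0 0 -.45;0 0 0 0 0 0;0 0 0 0 0 0'
python3 -c "
from h import *
cap('wrist','w1')"
```

```text
t: 1.05
eef_pos: [0.3804, 0.4093, 0.2516]
eef_rot: [0.0, 0.401, 0.916, 0.0]
force: [0.2, 0.6, -0.1]
width: 1.001
grasp_force: 0.0
t: 2.05
eef_pos: [0.5119, 0.22, 0.2713]
eef_rot: [-0.0, 0.588, 0.809, 0.0]
force: [0.6, 0.8, 0.3]
width: 0.998
grasp_force: 0.0
```

View pics/w1.png

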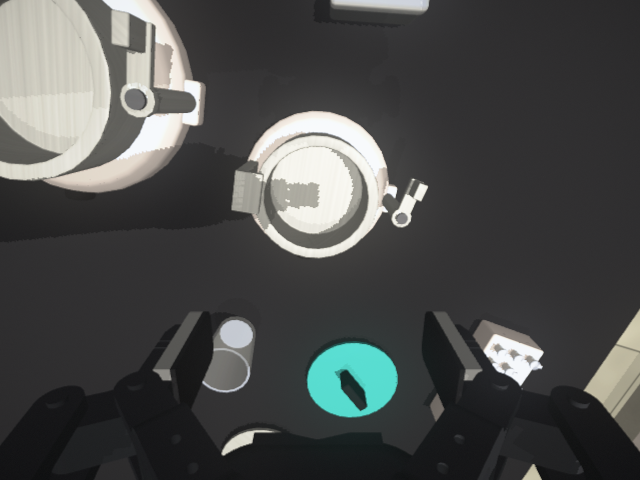

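The wrist picture shows the small pot at (317,192), the hook on its left (248,188), the pivot at (402,218) and the tab at (420,187). The large pot is at the upper left and the turquoise lid at (352,379). I take a second wrist place closer in.

```bash
python3 -m creep '0 -.8 -.8 0 0 0;0 -.8 -.8 0 0 0;0 -.8 -.8 0 0 0;0 0 0 0 0 0;0 0 0 0 0 0;0 0 0 0 0 0'
python3 - <<'E'
from h import *
c=cap('wrist','w2');a=load('w1')
p=proj(c,[.512,.222,.08]).astype(int);q=proj(a,[.512,.222,.08]).astype(int);print(p,q)
A=cv2.resize(a["img"][q[1]-85:q[1]+85,q[0]-90:q[0]+110,::-1],(400,340),interpolation=cv2.INTER_CUBIC)
x0,y0=max(0,p[0]-130),max(0,p[1]-120);print(x0,y0,"w1 off",q-[90,85])
B=c["img"][y0:y0+240,x0:x0+266,::-1];B=cv2.resize(B,None,fx=3*.75,fy=3*.75,interpolation=cv2.INTER_CUBIC);print(B.shape)
B=cv2.convertScaleAbs(B,alpha=.9)
cv2.imwrite("pics/crop2.png",B)
E
```

```text
t: 2.7
eef_pos: [0.5113, 0.1634, 0.2124]
eef_rot: [0.0, 0.586, 0.811, 0.001]
force: [-0.1, 0.1, 0.0]
width: 1.002
grasp_force: 0.0
[341 150] [316 202]
211 30 w1 off [226 117]
(540, 598, 3)
```

View pics/crop2.png

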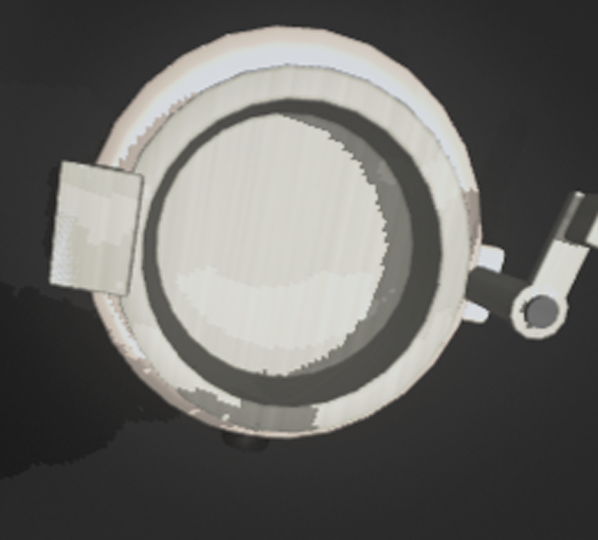

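The crop shows the rim's inner edge centred at about crop (292,252), i.e. (341,142). The hook lip's inner edge runs from (143,175) to (125,296), the pivot pin is at (541,311), and the arm goes up and to the right to the tab. I'll fit the inner rim circle in both wrist views.

```bash
cat >> h.py <<'E'
def rim(c,ctr,z,rlo=.041,rhi=.055,skip=None):
    g=cv2.GaussianBlur(cv2.cvtColor(c["img"],cv2.COLOR_RGB2GRAY),(3,3),0).astype(np.float32)
    ctr=np.array(ctr[:2])
    for it in range(4):
        P=[];px=[]
        for a in np.radians(np.arange(0,360,4)):
            rr=np.arange(rlo,rhi,.00025)
            q=np.array([proj(c,[ctr[0]+x*np.cos(a),ctr[1]+x*np.sin(a),z]) for x in rr],np.float32)
            v=cv2.remap(g,q[:,:1],q[:,1:],cv2.INTER_LINEAR).ravel();d=v[8:]-v[:-8];k=d.argmax()
            if d[k]>40: P.append(ctr+rr[k+4]*np.array([np.cos(a),np.sin(a)]));px.append(q[k+4])
        P=np.array(P);px=np.array(px)
        ok=np.ones(len(P),bool)
        for _ in range(6):
            s=np.linalg.lstsq(np.c_[2*P[ok],np.ones(ok.sum())],(P[ok]**2).sum(1),rcond=None)[0]
            ctr=s[:2];R0=np.sqrt(s[2]+ctr@ctr);e=abs(np.hypot(*(P-ctr).T)-R0);ok=e<max(.0007,2*np.median(e))
    return ctr,R0,ok.sum(),proj(c,[*ctr,z]),px[ok]
E
python3 - <<'E'
from h import *
a=load('w1');b=load('w2')
o=[]
for z in(.076,.08,.084):
  for c in(a,b):
    x=rim(c,(.512,.222),z);print(z,x[0].round(4),round(x[1],5),x[2],x[3].round(1)); 
    if z==.08:o.append((c,x[3]))
X=tri(o);print("rim centre",X)
pv=tri([(a,(402,218.5)),(b,(211+541/2.25,30+311/2.25))]);print("pivot",pv)
pv=plane(b,(211+541/2.25,30+311/2.25),.095)
hk=plane(b,(211+134/2.25,30+235/2.25),.097);C=X[0]
print(hk,pv);
for u in(pv-C,C-hk,pv-hk):print(np.hypot(*u[:2]),np.degrees(np.arctan2(u[1],u[0])))
E
```

```text
0.076 [0.5107 0.2239] 0.04876 73 [315.7 199.3]
0.076 [0.5108 0.2243] 0.04886 90 [340.2 145.9]
0.08 [0.5104 0.2249] 0.04819 73 [315.7 199.2]
0.08 [0.5105 0.2246] 0.04817 90 [340.2 145.9]
0.084 [0.5101 0.2257] 0.0476 74 [315.7 199.3]
0.084 [0.5102 0.2249] 0.04748 90 [340.3 145.9]
rim centre (array([0.51055187, 0.22453316, 0.07855481]), [np.float64(0.05323851133656565), np.float64(0.05323851133639687)])
pivot (array([0.58776864, 0.23559954, 0.09607416]), [np.float64(0.20312894829631628), np.float64(0.20312894829651365)])
[0.46197987 0.21812063 0.097     ] [0.58798565 0.23564741 0.095     ]
0.07822734166999329 8.168011292030137
0.048993464936086625 7.520751874300644
0.1272188843168144 7.918748713610921
```

```bash
python3 -m creep '.07 -.98 0 0 0 -.41;.07 -.98 0 0 0 -.41;.07 -.98 0 0 0 -.41;.07 -.98 0 0 0 -.41;.07 -.98 0 0 0 -.41;.07 -.98 0 0 0 -.41;.07 -.98 0 0 0 -.41;.07 -.98 0 0 0 -.41' ; python3 -m creep '.07 -.98 0 0 0 -.41;.07 -.98 0 0 0 -.41;.07 -.98 0 0 0 -.41;.07 -.98 0 0 0 -.41;.07 -.98 0 0 0 -.41;.07 -.98 0 0 0 -.41;.07 -.98 0 0 0 -.41;.07 -.98 0 0 0 -.41;0 0 0 0 0 0;0 0 0 0 0 0'
python3 -c "
from h import *
cap('wrist','w3')"
python3 -m creep '.4 .8 0 0 0 0;.4 .8 0 0 0 0;0 0 0 0 0 0;0 0 0 0 0 0;0 0 0 0 0 0'
python3 - <<'E'
from h import *
b=cap('wrist','w4');a=load('w3')
cv2.imwrite("pics/pair.png",cv2.resize(np.hstack([a["img"],b["img"]])[:,:,::-1],(800,300)))
E
```

```text
t: 3.55
eef_pos: [0.5251, -0.0369, 0.2114]
eef_rot: [0.0, 0.735, 0.678, 0.0]
force: [0.2, 1.3, 0.1]
width: 0.995
grasp_force: 0.0
t: 4.55
eef_pos: [0.5388, -0.2318, 0.2111]
eef_rot: [-0.0, 0.853, 0.522, -0.0]
force: [-1.1, 0.7, -0.6]
width: 0.997
grasp_force: 0.0
t: 5.1
eef_pos: [0.5586, -0.1913, 0.2114]
eef_rot: [0.0, 0.852, 0.523, -0.0]
force: [-0.5, 0.6, -0.4]
width: 1.002
grasp_force: 0.0
```

View pics/pair.png

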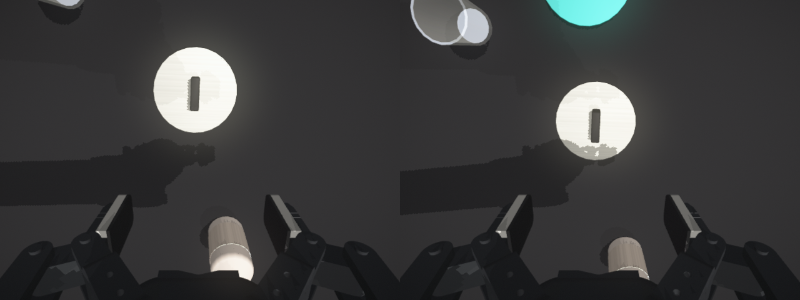

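The pair shows the grey lid at (312,145) in the first view and at (313,193) in the second, with its bar nearly upright in the image. Its shadow is just left of the bar, and the bottle is well off below.

```bash
python3 - <<'E'
from h import *
o=[];k_=[];bx=[]
for n,(x0,y0,x1,y1) in(("w3",(230,60,400,230)),("w4",(230,120,400,262))):
    c=load(n);g=cv2.cvtColor(c["img"],cv2.COLOR_RGB2GRAY)[y0:y1,x0:x1]
    m=(g>75).astype(np.uint8);ct=max(cv2.findContours(m,cv2.RETR_EXTERNAL,cv2.CHAIN_APPROX_NONE)[0],key=cv2.contourArea)
    h=cv2.convexHull(ct);e=cv2.fitEllipse(ct)
    f=cv2.erode(cv2.drawContours(np.zeros_like(m),[h],-1,1,-1),np.ones((15,15)))
    k=((g<75)&(f>0)).astype(np.uint8);kc=max(cv2.findContours(k,cv2.RETR_EXTERNAL,cv2.CHAIN_APPROX_NONE)[0],key=cv2.contourArea)
    rr=cv2.minAreaRect(kc);ec=np.array(e[0])+[x0,y0];o.append((c,ec))
    P=np.array([plane(c,p[0]+[x0,y0],.013)[:2] for p in ct],np.float32);(cc,R0)=cv2.minEnclosingCircle(P)
    print(n,"ell",ec,"plane",plane(c,ec,.013)[:2],"circ",cc,R0,"bar",np.array(rr[0])+[x0,y0],rr[1:])
    B=cv2.boxPoints(rr)+[x0,y0];B=B[B[:,1].argsort()];top=B[:2].mean(0);bot=B[2:].mean(0);bx.append((c,top,bot))
    a=plane(c,top,.043);b=plane(c,bot,.043);d=a-b;print(np.degrees(np.arctan2(d[1],d[0])),np.linalg.norm(d),(a+b)/2,top,bot)
print("disc",tri(o));T=tri([(c,t) for c,t,b in bx]);Bm=tri([(c,b) for c,t,b in bx]);print("bar ends",T,Bm,(T[0]+Bm[0])/2)
E
```

```text
Traceback (most recent call last):
ValueError: max() iterable argument is empty
```

```bash
python3 - <<'E'
from h import *
o=[];bx=[]
for n,(x0,y0,x1,y1) in(("w3",(230,60,400,230)),("w4",(230,120,400,262))):
    c=load(n);g=cv2.cvtColor(c["img"],cv2.COLOR_RGB2GRAY)[y0:y1,x0:x1]
    m=(g>90).astype(np.uint8);ct=max(cv2.findContours(m,cv2.RETR_EXTERNAL,cv2.CHAIN_APPROX_NONE)[0],key=cv2.contourArea)
    h=cv2.convexHull(ct);e=cv2.fitEllipse(h);ec=np.array(e[0])+[x0,y0];o.append((c,ec))
    i=(ec-[x0,y0]).astype(int);print(n,g[i[1]-3,i[0]-20:i[0]+20:2])
    S=g[i[1]-32:i[1]+24,i[0]-16:i[0]+16]
    th=80 if S.min()<60 else S.min()+25
    k=(S<th).astype(np.uint8);kc=max(cv2.findContours(k,cv2.RETR_EXTERNAL,cv2.CHAIN_APPROX_NONE)[0],key=cv2.contourArea)
    rr=cv2.minAreaRect(kc);off=np.array([i[0]-16+x0,i[1]-32+y0])
    P=np.array([plane(c,p[0]+[x0,y0],.013)[:2] for p in h],np.float32);cc,R0=cv2.minEnclosingCircle(P)
    print("ell",ec,"plane",plane(c,ec,.013)[:2],"circ",cc,R0,"bar",rr[1:],cv2.boundingRect(kc),off)
    B=cv2.boxPoints(rr)+off;B=B[B[:,1].argsort()];t=B[:2].mean(0);b=B[2:].mean(0);bx.append((c,t,b))
    A=plane(c,t,.043);D=plane(c,b,.043);d=A-D;print(np.degrees(np.arctan2(d[1],d[0])),np.linalg.norm(d),(A+D)/2)
print("disc",tri(o));T=tri([(c,t) for c,t,b in bx]);Bm=tri([(c,b) for c,t,b in bx]);print("ends",T,Bm,(T[0]+Bm[0])/2)
E
```

```text
w3 [241 241 242 242 242 220 162  86  88  91  93  96  97  93 173 243 243 243
 243 243]
ell [311.86339569 143.51503754] plane [ 0.56163    -0.18090156] circ (0.560002326965332, -0.1841755211353302) 0.06065145879983902 bar ((13.537331581115723, 43.353736877441406), 1.6365771293640137) (9, 12, 15, 44) [295 111]
60.92994222044336 0.03448694846098022 [ 0.56223267 -0.1796032   0.043     ]
w4 [244 244 245 245 244 211 157 136  81  85  87  89  91  89 177 246 246 246
 246 246]
ell [312.87159729 192.94521332] plane [ 0.56158623 -0.18083333] circ (0.5599154233932495, -0.18400803208351135) 0.06048046052455902 bar ((40.0, 13.0), 90.0) (10, 15, 14, 41) [296 160]
62.781093838370865 0.0348048393583172 [ 0.56360229 -0.17690961  0.043     ]
disc (array([ 0.56158234, -0.18090897,  0.01267727]), [np.float64(0.0345380754045756), np.float64(0.03453807540463065)])
ends (array([ 0.56972805, -0.16497206,  0.01922643]), [np.float64(0.26126862912322185), np.float64(0.261268629123232)]) (array([ 0.55246304, -0.19732011,  0.02216536]), [np.float64(0.33035895417819805), np.float64(0.33035895417794175)]) [ 0.56109555 -0.18114609  0.02069589]
```

```bash
python3 - <<'E'
from h import *
bx=[]
for n,i in(("w3",(312,143)),("w4",(313,193))):
    c=load(n);g=cv2.cvtColor(c["img"],cv2.COLOR_RGB2GRAY);off=np.array([i[0]-18,i[1]-36]);S=g[i[1]-36:i[1]+45,i[0]-18:i[0]+18]
    k=(S<115).astype(np.uint8);kc=max(cv2.findContours(k,cv2.RETR_EXTERNAL,cv2.CHAIN_APPROX_NONE)[0],key=cv2.contourArea)
    rr=cv2.minAreaRect(kc);B=cv2.boxPoints(rr)+off;B=B[B[:,1].argsort()];bx.append((c,B[:2].mean(0),B[2:].mean(0)))
    A=plane(c,bx[-1][1],.013);D=plane(c,bx[-1][2],.043);d=A-D
    print(rr[1:],cv2.boundingRect(kc),"far end top",D,"near end base",A,np.degrees(np.arctan2(d[1],d[0])),np.linalg.norm(d[:2]),(A+D)/2)
print(tri([(c,b) for c,t,b in bx]),tri([(c,t) for c,t,b in bx]))
t=load("t1");w=load("w3");print("top+wrist far end", tri([(t,(376.6,233.8)),(w,bx[0][2])]),tri([(t,(390.2,240.6)),(w,bx[0][2])]))
E
```

```text
((14.022849082946777, 54.17788314819336), 1.6365771293640137) (10, 16, 16, 55) far end top [ 0.5496279 -0.2026477  0.043    ] near end base [ 0.56995759 -0.16532383  0.013     ] 61.423620206104225 0.0425013837215548 [ 0.55979275 -0.18398576  0.028     ]
((52.0, 13.0), 90.0) (11, 18, 14, 53) far end top [ 0.55063651 -0.20211783  0.043     ] near end base [ 0.56895191 -0.16575299  0.013     ] 63.26757002782261 0.04071677924996527 [ 0.55979421 -0.18393541  0.028     ]
(array([ 0.54934155, -0.20371858,  0.03665292]), [np.float64(0.3465672624747176), np.float64(0.3465672624748398)]) (array([ 0.56980718, -0.16501928,  0.0191911 ]), [np.float64(0.35361732869211493), np.float64(0.3536173286918821)])
top+wrist far end (array([ 0.55480592, -0.17467184,  0.10834955]), [np.float64(18.283495436678113), np.float64(18.28349543667807)]) (array([ 0.54925291, -0.20254796,  0.03876873]), [np.float64(0.710255281186757), np.float64(0.7102552811867175)])
```

```bash
python3 -m creep '.05 .15 -.9 0 0 0;0 .14 -.9 0 0 0;0 0 -.9 0 0 0;0 0 -.9 0 0 0;0 0 -.9 0 0 0;0 0 -.9 0 0 0;0 0 -.9 0 0 0;0 0 -.9 0 0 0;0 0 -.4 0 0 0;0 0 0 0 0 0' 85; python3 -m creep '0 0 0 0 0 0;0 0 0 0 0 0;0 0 0 0 0 0' 
```

```text
t: 6.15
eef_pos: [0.5589, -0.1839, 0.0201]
eef_rot: [-0.001, 0.853, 0.523, -0.001]
force: [-0.5, 0.2, 0.2]
width: 0.996
grasp_force: 0.0
t: 6.45
eef_pos: [0.5611, -0.1838, 0.0225]
eef_rot: [0.001, 0.852, 0.523, 0.001]
force: [0.4, 1.1, -0.1]
width: 0.999
grasp_force: 0.0
```

```bash
python3 -m creep '0 0 0 0 0 0;0 0 0 0 0 0;0 0 0 0 0 0;0 0 0 0 0 0;0 0 0 0 0 0;0 0 0 0 0 0;0 0 0 0 0 0;0 0 0 0 0 0;0 0 0 0 0 0;0 0 0 0 0 0' 0; python3 - <<'E'
from h import *
for i in range(4):
    s=read_state();print(s["eef_pos"],s["width"],s["force"],s["torque"],s["grasp_force"]);cams.capture("wrist")
E
```

```text
t: 7.45
eef_pos: [0.5604, -0.1836, 0.0215]
eef_rot: [0.0, 0.852, 0.523, 0.0]
force: [-0.0, -0.3, 2.0]
width: 0.123
grasp_force: 61.3
[ 0.56041119 -0.18359732  0.02148156] 0.12327105096228799 [-0.00884059 -0.25142807  1.9501599 ] [ 0.02302699  0.07389848 -0.01692533] 61.27497911453247
[ 0.56043542 -0.18356995  0.02150503] 0.12513697456647643 [-0.16699539  0.5854301   1.98051948] [ 0.05946486  0.12465695 -0.06716694] 61.284685134887695
[ 0.56042065 -0.18358763  0.02149565] 0.12551684787437858 [0.88505156 0.03942955 1.63344925] [ 0.00198073  0.10473906 -0.03182767] 61.29925847053528
[ 0.56042257 -0.18355814  0.02150536] 0.1291493576052629 [0.20061744 0.46016296 2.42883757] [-0.04043841  0.14007184  0.00874814] 61.31570219993591
```

The lid is gripped: the opening stopped at about 10.5 mm with 61 N. Now lift it, carry it across and tilt it 18° about the pot's -y.

```bash
python3 -m creep '0 0 .3 0 0 0;0 0 .6 0 0 0;0 0 .9 0 0 0;0 0 .9 0 0 0;0 0 .9 0 0 0;0 0 .9 0 0 0;0 0 .9 0 0 0;0 0 .6 0 0 0' && python3 -m creep '-.04 .4 0 0 0 0;-.06 .6 0 0 0 0;-.08 .8 0 0 0 0;-.08 .8 0 0 0 0;-.08 .8 0 0 0 0;-.08 .8 0 0 0 0;-.08 .8 0 0 0 0;-.08 .8 0 0 0 0;-.08 .8 0 0 0 0;-.08 .8 0 0 0 0' && python3 -m creep '-.1 .9 0 0 0 0;-.1 .9 0 0 0 0;-.1 .9 0 0 0 0;-.1 .9 0 0 0 0;-.1 .9 0 .091 -.648 0;-.1 .9 0 .091 -.648 0;-.1 .9 0 .091 -.648 0;-.1 .9 0 .091 -.648 0;-.1 .9 0 0 0 0;-.104 .676 0 0 0 0' && python3 -m creep '0 0 0 0 0 0;0 0 0 0 0 0;0 0 0 0 0 0'
python3 - <<'E'
from h import *
s=read_state();M=quat(s["eef_rot"]);print("tool z",M[:,2],np.degrees(np.arccos(-M[2,2])),s["eef_pos"],s["joint_pos"])
E
```

```text
t: 8.45
eef_pos: [0.5607, -0.1839, 0.1738]
eef_rot: [0.001, 0.852, 0.523, 0.001]
force: [0.5, 0.8, -1.7]
width: 0.128
grasp_force: 60.6
t: 9.45
eef_pos: [0.5404, 0.0032, 0.17]
eef_rot: [-0.001, 0.852, 0.523, -0.001]
force: [0.5, -0.7, -2.6]
width: 0.123
grasp_force: 60.7
t: 10.45
eef_pos: [0.5138, 0.2227, 0.1697]
eef_rot: [0.062, 0.841, 0.518, 0.142]
force: [-0.2, -0.6, -2.3]
width: 0.125
grasp_force: 60.6
t: 10.75
eef_pos: [0.5164, 0.2195, 0.1706]
eef_rot: [0.063, 0.842, 0.516, 0.142]
force: [-1.0, 0.7, -2.9]
width: 0.124
grasp_force: 60.7
tool z [ 0.30480498  0.04136778 -0.95151596] 17.914616523296065 [0.51642214 0.21953005 0.17056914] [-0.85386984 -0.04870933  0.32254461  2.02504834  0.17416053  0.87991502
 -1.09297919]
```

```bash
python3 -m creep '0 0 0 0 0 0;0 0 0 0 0 0;0 0 0 0 0 0;0 0 0 0 0 0'; python3 - <<'E'
from h import *
c=cap("wrist","w5");s=cap("scene","s5");print(read_state()["eef_pos"])
A=cv2.resize(c["img"][:,:,::-1],(400,300));B=cv2.resize(s["img"][165:300,320:500,::-1],(400,300),interpolation=cv2.INTER_CUBIC)
cv2.imwrite("pics/p5.png",np.hstack([A,B]))
E
```

```text
t: 11.15
eef_pos: [0.5167, 0.2206, 0.1714]
eef_rot: [0.063, 0.842, 0.516, 0.143]
force: [0.0, -0.4, -2.0]
width: 0.126
grasp_force: 60.7
[0.51671652 0.22079197 0.1713397 ]
```

View pics/p5.png

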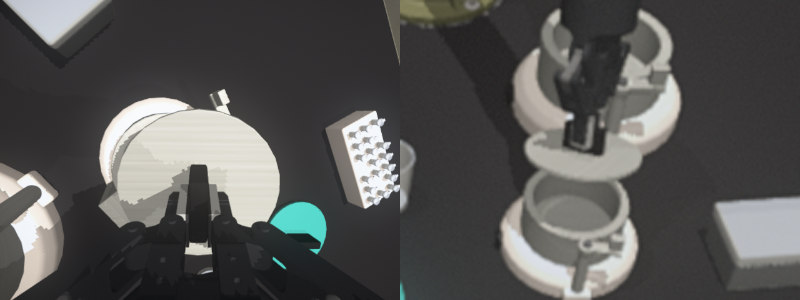

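The left half shows the lid tilted in the hand over the pot (disc centred at about x = 313 in full frame). The right half shows it above the small pot with the far side raised. Next I descend beside the lip.

```bash
python3 -m creep '.08 .1 -.3 0 0 0;.08 .11 -.4 0 0 0;0 0 -.4 0 0 0;0 0 -.4 0 0 0;0 0 -.36 0 0 0;0 0 0 0 0 0;0 0 0 0 0 0;0 0 0 0 0 0;0 0 0 0 0 0;0 0 0 0 0 0'; python3 - <<'E'
from h import *
for i in range(3):
    s=read_state();p=s["eef_pos"];d=p[:2]-[.5105,.2246];print(p,"pot xy mm",1e3*d@[.990,.139],1e3*d@[-.139,.990],s["force"]);cams.capture("wrist")
E
```

```text
t: 12.25
eef_pos: [0.521, 0.2263, 0.1254]
eef_rot: [0.062, 0.842, 0.516, 0.144]
force: [-0.3, 0.6, -2.3]
width: 0.126
grasp_force: 60.7
[0.52097648 0.22630345 0.12538873] pot xy mm 10.608497670113376 0.23018400224641608 [-0.32402161  0.62975563 -2.31319776]
[0.52088667 0.2262951  0.12528726] pot xy mm 10.51842110916737 0.23440052352441684 [ 0.152594   -0.07802302 -2.56397227]
[0.52082084 0.22624034 0.12518407] pot xy mm 10.445637348695188 0.1893376180730388 [ 0.1204225  -0.77223006 -2.77231372]
```

```bash
python3 -m creep '0 0 -.1 0 0 0;0 0 -.1 0 0 0;0 0 -.1 0 0 0;0 0 -.1 0 0 0;0 0 -.1 0 0 0;0 0 0 0 0 0;0 0 0 0 0 0;0 0 0 0 0 0;0 0 0 0 0 0;0 0 0 0 0 0'; python3 - <<'E'
from h import *
c=cap("scene","s6");t=cap("top","t6");s=read_state();p=s["eef_pos"];d=p[:2]-[.5105,.2246];print(p,"pot xy mm",1e3*d@[.990,.139],1e3*d@[-.139,.990],s["force"],s["torque"])
B=cv2.resize(c["img"][215:305,350:470,::-1],(400,300),interpolation=cv2.INTER_CUBIC)
A=cv2.resize(t["img"][205:295,180:300,::-1],(400,300),interpolation=cv2.INTER_CUBIC)
cv2.imwrite("pics/p6.png",np.hstack([A,B]))
E
```

```text
t: 13.4
eef_pos: [0.5208, 0.2262, 0.1125]
eef_rot: [0.062, 0.842, 0.516, 0.144]
force: [0.3, -0.5, -2.3]
width: 0.124
grasp_force: 60.7
[0.520714   0.22617753 0.11244319] pot xy mm 10.331140807112456 0.1420078803851286 [ 0.04719712 -0.02385962 -2.27544907] [-0.07118419  0.46354886 -0.00807363]
```

View pics/p6.png

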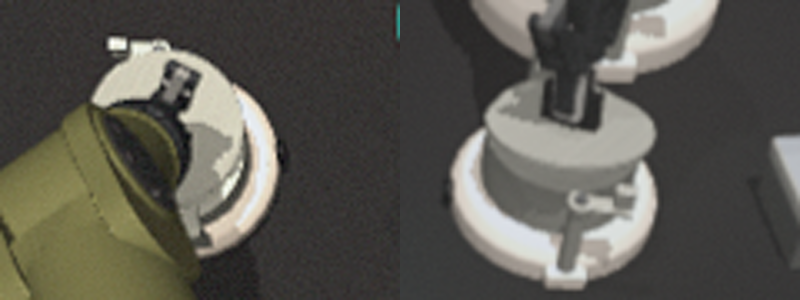

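The lid is held free (steady -2.3 N): the left half shows its low edge just short of the hook, the right half its far side raised over the turnbutton. Now I slide it under the lip.

```bash
python3 -m creep '-.099 -.014 0 0 0 0;-.099 -.014 0 0 0 0;-.099 -.014 0 0 0 0;-.099 -.014 0 0 0 0;-.099 -.014 0 0 0 0;0 0 0 0 0 0;0 0 0 0 0 0;0 0 0 0 0 0'; python3 -m creep '-.099 -.014 0 0 0 0;-.05 -.007 0 0 0 0;0 0 0 0 0 0;0 0 0 0 0 0;0 0 0 0 0 0;0 0 0 0 0 0'; python3 - <<'E'
from h import *
s=read_state();p=s["eef_pos"];d=p[:2]-[.5105,.2246];print(p,"pot xy mm",1e3*d@[.990,.139],1e3*d@[-.139,.990],s["force"],s["torque"])
E
```

```text
t: 14.3
eef_pos: [0.5084, 0.2244, 0.1124]
eef_rot: [0.063, 0.842, 0.516, 0.144]
force: [0.7, 1.7, -2.1]
width: 0.125
grasp_force: 60.7
t: 14.9
eef_pos: [0.5046, 0.2239, 0.1124]
eef_rot: [0.063, 0.842, 0.516, 0.143]
force: [-0.3, 0.7, -2.9]
width: 0.126
grasp_force: 60.7
[0.50464309 0.22388121 0.11237699] pot xy mm -5.898257141579312 0.10251176678277901 [-0.3160152   0.74423895 -2.92445886] [-0.11009319  0.52704038  0.03543354]
```

```bash
python3 -m creep '.054 .008 -.112 -.061 .432 0;0 0 0 0 0 0;.048 .007 -.116 -.061 .432 0;0 0 0 0 0 0;.042 .006 -.118 -.061 .432 0;0 0 0 0 0 0;0 0 0 0 0 0;0 0 0 0 0 0;0 0 0 0 0 0'; python3 - <<'E'
from h import *
s=read_state();M=quat(s["eef_rot"]);p=s["eef_pos"];d=p[:2]-[.5105,.2246];print(p,"tilt",np.degrees(np.arccos(-M[2,2])),"pot xy mm",1e3*d@[.990,.139],1e3*d@[-.139,.990],s["force"],s["torque"])
E
```

```text
t: 15.8
eef_pos: [0.5077, 0.2244, 0.1037]
eef_rot: [0.031, 0.85, 0.521, 0.072]
force: [0.4, -0.5, -1.8]
width: 0.125
grasp_force: 60.7
[0.50774338 0.22442963 0.10373447] tilt 9.031717576557043 pot xy mm -2.752738740863227 0.21450097453912148 [ 0.41140696 -0.50684727 -1.78369195] [-0.11153664  0.24994442 -0.00319807]
```

```bash
python3 -m creep '.036 .005 -.121 -.061 .432 0;0 0 0 0 0 0;0 0 0 0 0 0;.04 .005 -.123 -.061 .432 0;0 0 0 0 0 0;0 0 0 0 0 0;0 0 0 0 0 0'; python3 -m creep '.03 .003 -.125 -.061 .432 0;0 0 0 0 0 0;0 0 0 0 0 0;0 0 0 0 0 0;0 0 0 0 0 0'; python3 - <<'E'
from h import *
s=read_state();M=quat(s["eef_rot"]);p=s["eef_pos"];d=p[:2]-[.5105,.2246];print(p,"tilt",np.degrees(np.arccos(-M[2,2])),M[:,2],"pot xy mm",1e3*d@[.990,.139],1e3*d@[-.139,.990],s["force"],s["torque"])
E
```

```text
t: 16.5
eef_pos: [0.5098, 0.2247, 0.0977]
eef_rot: [0.011, 0.852, 0.523, 0.024]
force: [-0.1, 0.3, -1.5]
width: 0.122
grasp_force: 60.8
t: 17.0
eef_pos: [0.51, 0.2252, 0.0943]
eef_rot: [-0.0, 0.852, 0.523, -0.0]
force: [-3.1, 2.6, -3.0]
width: 0.125
grasp_force: 60.5
[0.50996649 0.22523095 0.09428575] tilt 0.023720573537584996 [-3.53597959e-04  2.15328167e-04 -9.99999914e-01] pot xy mm -0.4404682461806087 0.6987983121481044 [-3.12020299  2.56393482 -3.04614188] [ 0.66964002  0.72105035 -0.05499341]
```

```bash
python3 -m creep '-.02 .02 -.01 0 0 0;0 0 0 0 0 0;0 0 0 0 0 0;0 0 0 0 0 0'; python3 -m creep '0 0 -.02 0 0 0;0 0 0 0 0 0;0 0 0 0 0 0;0 0 0 0 0 0';  python3 - <<'E'
from h import *
s=read_state();p=s["eef_pos"];d=p[:2]-[.5105,.2246];print(p,"pot xy mm",1e3*d@[.990,.139],1e3*d@[-.139,.990],s["force"],s["torque"])
E
```

```text
t: 17.4
eef_pos: [0.51, 0.2253, 0.0942]
eef_rot: [-0.0, 0.852, 0.523, -0.0]
force: [-2.7, 2.0, -1.3]
width: 0.125
grasp_force: 60.7
t: 17.8
eef_pos: [0.5101, 0.2254, 0.0938]
eef_rot: [-0.0, 0.852, 0.523, -0.0]
force: [-4.5, 2.1, -0.4]
width: 0.123
grasp_force: 61.0
[0.51008771 0.22539988 0.09383969] pot xy mm -0.296987900848917 0.8491903917884001 [-4.46193982  2.14335523 -0.44727854] [ 0.51366223  0.99160943 -0.00768654]
```

```bash
python3 -m creep '-.04 .01 -.02 0 0 0;0 0 0 0 0 0;0 0 0 0 0 0;0 0 0 0 0 0'; python3 -m creep '0 0 -.02 0 0 0;0 0 0 0 0 0;0 0 0 0 0 0;0 0 0 0 0 0';  python3 - <<'E'
from h import *
s=read_state();p=s["eef_pos"];d=p[:2]-[.5105,.2246];print(p,"pot xy mm",1e3*d@[.990,.139],1e3*d@[-.139,.990],s["force"],s["torque"])
E
```

```text
t: 18.2
eef_pos: [0.51, 0.2254, 0.0935]
eef_rot: [0.0, 0.852, 0.523, 0.001]
force: [-2.4, 1.8, -0.5]
width: 0.128
grasp_force: 61.0
t: 18.6
eef_pos: [0.51, 0.2254, 0.0935]
eef_rot: [0.0, 0.852, 0.523, 0.001]
force: [-2.4, 1.0, 5.6]
width: 0.131
grasp_force: 61.8
[0.5099589  0.22541551 0.09347238] pot xy mm -0.4223306124058175 0.8825717205583008 [-2.37776636  0.96533586  5.56460832] [ 0.11430514  0.62858959 -0.00466905]
```

```bash
python3 -m creep '0 0 0 0 0 0;0 0 0 0 0 0;0 0 0 0 0 0;0 0 0 0 0 0;0 0 0 0 0 0;0 0 0 0 0 0' 35; python3 -m creep '0 0 .2 0 0 0;0 0 .4 0 0 0;0 0 .8 0 0 0;0 0 .8 0 0 0;0 0 .8 0 0 0;0 0 .8 0 0 0;0 0 .8 0 0 0;-.5 -.8 0 0 0 0;-.5 -.8 0 0 0 0;0 0 0 0 0 0'; python3 -m creep '-.5 -.8 0 0 0 0;0 0 0 0 0 0;0 0 0 0 0 0;0 0 0 0 0 0' 0
python3 - <<'E'
from h import *
c=cap("scene","s7");t=cap("top","t7");w=cap("wrist","w7")
B=cv2.resize(c["img"][215:305,350:470,::-1],(400,300),interpolation=cv2.INTER_CUBIC)
A=cv2.resize(w["img"][:,:,::-1],(400,300),interpolation=cv2.INTER_AREA)
cv2.imwrite("pics/p7.png",np.hstack([A,B]))
E
```

```text
t: 19.2
eef_pos: [0.5094, 0.2254, 0.0927]
eef_rot: [0.0, 0.852, 0.523, -0.0]
force: [0.1, -0.2, 0.1]
width: 0.409
grasp_force: 0.0
t: 20.2
eef_pos: [0.484, 0.1827, 0.209]
eef_rot: [0.0, 0.853, 0.522, 0.0]
force: [0.9, -0.4, -0.2]
width: 0.412
grasp_force: 0.0
t: 20.6
eef_pos: [0.4723, 0.1665, 0.2081]
eef_rot: [0.0, 0.852, 0.523, 0.0]
force: [0.7, -0.5, 0.0]
width: -0.003
grasp_force: 0.0
```

View pics/p7.png

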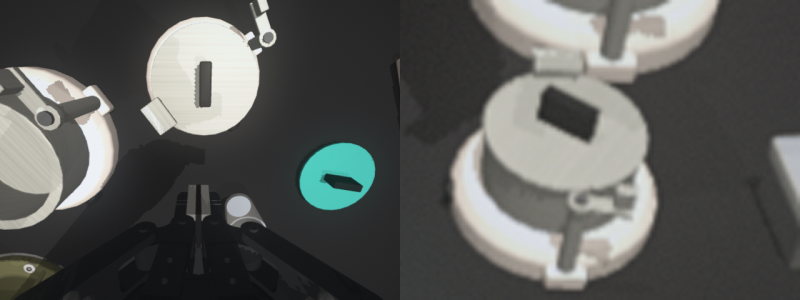

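The left half shows the lid on the pot under the hook, with the turnbutton at the upper right (pivot at about (424,59), tab near (415,8) in full frame). The right half shows the lid looking level on the rim. Next, a numerical check and the tab's place.

```bash
python3 - <<'E'
from h import *
w=load("w7");w["img"]=255-w["img"]
for z in(.089,.093,.097):
    x=rim(w,(.5105,.2246),z,.054,.066);print("lid",z,x[0],x[1],x[2])
b=load("w2");a=load("w1")
for c,p in((a,(420,186)),(w,(259*1.6,8)),(load("t1"),(187+116.5/4.167,209+39/4.167))):
    T=plane(c,p,.1105);d=T[:2]-[.5878,.2355];print("tab",T,np.hypot(*d)*1e3,"joint deg",np.degrees(np.arctan2(d[1],d[0]))-98)
print("tri", tri([(a,(420,186)),(load("t1"),(187+116.5/4.167,209+39/4.167))]))
E
```

```text
lid 0.089 [0.51093047 0.22758602] 0.06122221907489616 75
lid 0.093 [0.51096362 0.22781136] 0.06026863766530265 74
lid 0.097 [0.51096213 0.22798678] 0.059356116343386896 76
tab [0.58696589 0.26895355 0.1105    ] 33.46395020843254 joint deg -6.57171851789758
tab [0.58556374 0.26431227 0.1105    ] 28.898923468488974 joint deg -3.561885346153801
tab [0.58798907 0.26312743 0.1105    ] 27.628078688584417 joint deg -8.392106520881484
tri (array([0.59260365, 0.26705563, 0.09239432]), [np.float64(0.2827645742579929), np.float64(0.282764574258099)])
```

```bash
python3 -m creep '.5 .34 0 0 0 0;.96 .66 0 0 0 0;.96 .66 0 0 0 0;.96 .66 0 0 0 0;.96 .66 0 0 0 0;.96 .66 0 0 0 0;.5 .33 0 0 0 0;0 0 0 0 0 0;0 0 0 0 0 0;0 0 0 0 0 0' 0; python3 -m creep '0 0 -.8 0 0 0;0 0 -.8 0 0 0;0 0 -.8 0 0 0;0 0 -.6 0 0 0;0 0 0 0 0 0;0 0 0 0 0 0;0 0 0 0 0 0'; python3 - <<'E'
from h import *
s=read_state();print(s["eef_pos"],s["force"],s["joint_pos"])
E
```

```text
t: 21.75
eef_pos: [0.6163, 0.2641, 0.2077]
eef_rot: [0.0, 0.852, 0.523, -0.0]
force: [-0.9, -0.6, 0.1]
width: 0.003
grasp_force: 0.0
t: 22.45
eef_pos: [0.6176, 0.2649, 0.1342]
eef_rot: [0.0, 0.852, 0.523, 0.001]
force: [-0.8, 1.2, 0.4]
width: -0.005
grasp_force: 0.0
[0.61757946 0.26493294 0.13423271] [-0.78627072  1.17845183  0.35272935] [-0.72646425  0.43677496  0.371511    1.52522835 -0.16487549  1.2083727
 -0.79873289]
```

```bash
python3 -m creep '0 0 -.5 0 0 0;0 0 -.5 0 0 0;0 0 -.32 0 0 0;0 0 0 0 0 0;0 0 0 0 0 0;0 0 0 0 0 0'; python3 -m creep '-.15 0 0 0 0 0;-.15 0 0 0 0 0;-.15 0 0 0 0 0;-.15 0 0 0 0 0;-.147 .045 0 0 0 0;-.147 .045 0 0 0 0;-.147 .045 0 0 0 0;0 0 0 0 0 0;0 0 0 0 0 0'; python3 -m creep '-.153 -.008 0 0 0 0;-.153 -.008 0 0 0 0;-.153 -.008 0 0 0 0;0 0 0 0 0 0'
```

```text
t: 23.05
eef_pos: [0.6172, 0.2648, 0.1001]
eef_rot: [0.0, 0.852, 0.523, 0.0]
force: [1.3, 0.1, 0.4]
width: 0.001
grasp_force: 0.0
t: 23.95
eef_pos: [0.5902, 0.2685, 0.0997]
eef_rot: [-0.0, 0.852, 0.523, -0.0]
force: [1.2, 1.1, 0.1]
width: 0.002
grasp_force: 0.3
t: 24.35
eef_pos: [0.5785, 0.2677, 0.0997]
eef_rot: [-0.0, 0.852, 0.523, -0.0]
force: [0.4, -0.4, 0.4]
width: 0.0
grasp_force: 0.3
```

```bash
python3 -m creep '-.141 -.061 0 0 0 0;-.141 -.061 0 0 0 0;-.141 -.061 0 0 0 0;-.112 -.104 0 0 0 0;-.112 -.104 0 0 0 0;-.112 -.104 0 0 0 0;0 0 0 0 0 0;0 0 0 0 0 0'; python3 -m creep '-.064 -.123 0 0 0 0;-.064 -.123 0 0 0 0;-.064 -.123 0 0 0 0;0 0 0 0 0 0;0 0 0 0 0 0;0 0 0 0 0 0'
```

```text
t: 25.15
eef_pos: [0.5597, 0.2548, 0.0996]
eef_rot: [-0.0, 0.852, 0.523, -0.001]
force: [0.3, 1.2, 1.6]
width: 0.0
grasp_force: 0.4
t: 25.75
eef_pos: [0.5557, 0.2456, 0.0998]
eef_rot: [0.0, 0.852, 0.523, -0.0]
force: [2.2, 1.3, 0.1]
width: 0.001
grasp_force: 1.0
```

```bash
python3 -m creep '.1 .3 0 0 0 0;.05 .3 .2 0 0 0;0 0 .8 0 0 0;0 0 .9 0 0 0;0 0 .9 0 0 0;0 0 .9 0 0 0;0 0 .8 0 0 0;-.3 -.7 0 0 0 0;-.4 -.9 0 0 0 0;-.4 -.9 0 0 0 0'; python3 -m creep '-.4 -.9 0 0 0 0;-.4 -.9 0 0 0 0;-.4 -.7 0 0 0 0;0 0 0 0 0 0;0 0 0 0 0 0;0 0 0 0 0 0'; python3 - <<'E'
from h import *
c=cap("scene","s8");w=cap("wrist","w8")
p=proj(w,[.53,.228,.09]).astype(int);print(p)
y0=max(0,p[1]-112);x0=max(0,p[0]-120)
B=cv2.resize(c["img"][215:305,350:470,::-1],(400,300),interpolation=cv2.INTER_CUBIC)
A=cv2.resize(w["img"][y0:y0+180,x0:x0+240,::-1],(400,300),interpolation=cv2.INTER_CUBIC);print(x0,y0)
cv2.imwrite("pics/p8.png",np.hstack([A,B]))
w["img"]=255-w["img"]
x=rim(w,(.5105,.2246),.093,.054,.066);print("lid",x[0],x[1],x[2])
E
```

```text
t: 26.75
eef_pos: [0.5311, 0.1984, 0.2124]
eef_rot: [0.0, 0.852, 0.524, -0.001]
force: [0.3, -0.4, -0.3]
width: -0.002
grasp_force: 0.0
t: 27.35
eef_pos: [0.502, 0.1373, 0.2123]
eef_rot: [0.0, 0.852, 0.524, 0.0]
force: [0.8, -0.2, 0.4]
width: 0.004
grasp_force: 0.0
[290  95]
170 0
lid [0.51724289 0.22184994] 0.06040178346927581 62
```

View pics/p8.png

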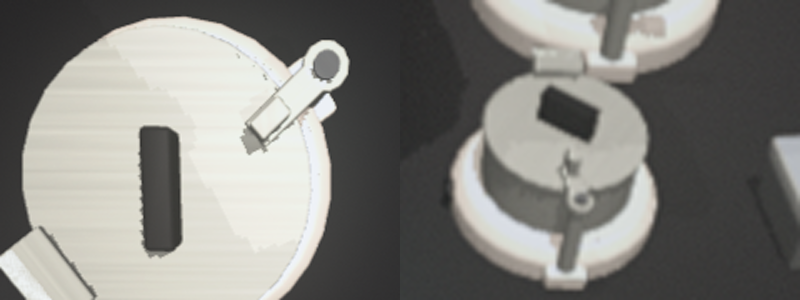

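The left half shows the turnbutton pointing in over the lid (pivot at crop (325,65), tab at (268,118)), with the hook lip over the lid's opposite edge. The right half shows the lid flush on the pot. I check the angle and lid position numerically.

```bash
python3 - <<'E'
from h import *
w=load("w8")
P=plane(w,(170+325*.6,65*.6),.095);T=plane(w,(170+268*.6,118*.6),.1115);E=plane(w,(170+288*.6,100*.6),.0935)
for q in(T,E):
    d=q-P;print("joint rad",np.radians(np.degrees(np.arctan2(d[1],d[0]))%360-98),np.hypot(*d[:2]))
print("pivot",P)
t=cap("top","t8")
for n in("t8","s8","s7"):
    c=load(n);c["img"]=255-c["img"]
    for z in(.093,):
        x=rim(c,(.5105,.2246),z,.055,.065);print(n,x[0],x[1],x[2])
        Pz=np.array([plane(c,p,z)[:2] for p in x[4]]);a=np.degrees(np.arctan2(*(Pz-x[0]).T[::-1]));print(np.histogram(a,8,(-180,180))[0])
s7,t8=load("s8"),load("t8")
E
```

```text
joint rad 1.6983055962932878 0.029354402053566726
joint rad 1.6777485566144839 0.017930578830596806
pivot [0.58743762 0.2354472  0.095     ]Traceback (most recent call last):
  File "<stdin>", line 11, in <module>
  File "h.py", line 41, in rim
    s=np.linalg.lstsq(np.c_[2*P[ok],np.ones(ok.sum())],(P[ok]**2).sum(1),rcond=None)[0]
                                                       ~~~~~~~~~~~~~~^^^
    return umr_sum(a, axis, dtype, out, keepdims, initial, where)
numpy.exceptions.AxisError: axis 1 is out of bounds for array of dimension 1
```

```bash
python3 - <<'E'
from h import *
w=load("w8");A=plane(w,(170+157*.6,127*.6),.093);D=plane(w,(170+161*.6,253*.6),.123)
print("bar mid",(A+D)/2, np.linalg.norm((A-D)[:2]))
# lid edge against black: left limb points in the picture, circle fit of fixed plane
g=cv2.cvtColor(w["img"],cv2.COLOR_RGB2GRAY)
P=[]
for y in range(30,140,4):
    row=g[y,150:300].astype(int);k=np.argmax(row>110);P.append(plane(w,(150+k-.5,y),.093)[:2])
P=np.array(P);from scipy.optimize import least_squares
f=least_squares(lambda c:np.hypot(*(P-c).T)-.06,[.51,.225],loss="soft_l1",f_scale=.0005);print("lid ctr (R=60)",f.x,abs(f.fun).max())
E
```

```text
bar mid [0.5117687  0.22475084 0.108     ] 0.0450721280055676
lid ctr (R=60) [0.51366036 0.22209841] 0.0004782323321197504
```

The turnbutton is at about 1.69 rad, the lid's grip is within about 1.5 mm of the pot's axis, and the button swung freely over the lid, so it is seated. I hand in now.

```bash
python3 -c "
from rig import order
print(order.hand_in())"
```

```text
the job is handed in; nothing more can be done
None
```

The lid sits on the pot with its edge under the hook, the turnbutton is turned in over it at about 1.69 rad, the arm is clear, and the job is handed in (no verdict was returned).

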